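# Post the used valve block through the wash bin's spring flap

## Task

Push the used aluminium valve block (brass plug) along the lane and through the yellow spring flap, so that it drops into the wash bin behind: swing the flap inwards with one finger and keep it open with that finger while the other finger pushes the block through, so that the flap never knocks or drags on the block. Only push the block, gently; do not grip or lift it. Then take the fingers away so that the flap swings fully shut, and leave everything else where it is.

Things in the scene. Friction and masses are not known exactly. Their poses are not given: they have to be found in the camera images.
- bin: Dark blue-grey wash bin with cream trim, fixed to the table. Origin: on the table top, under the middle of the shut flap; x points the way the block is pushed (deck, flap, bin), y to the left of that, z up. Dimensions at the other points are in this frame. Lane, flap line and bin are all open from above, so fingers pointing down can travel through.
- deck_edge (a point): Middle of the deck's sharp back edge, at (-6, 0, 66) mm of the bin's frame; beyond it the floor drops away. The flat deck, 66 mm above the table, is solid: x -166 to -6 mm, y -165 to +65 mm. The lane on it is 90 mm wide (y -45 to +45), between rails 14 mm high and 6 mm thick, open at the -x end. Posts flank the flap at y +-47 to +-61 mm, tops 118 mm above the table.
- bin_in (a point): Middle of the bin's rubber floor, at (67, 0, 6) mm of the bin's frame. The open-topped bin is, inside, x 0 to 134 mm and y -64 to +64 mm; its walls rise to 94 mm above the table.
- flap (a joint): The yellow flap, an upright leaf hinged on a vertical axis at x = 0, y = +45 mm of the bin's frame. 0 = shut (across the lane), grows as the free edge swings into the bin (+x) and towards the +y side, stops at 1.6 rad. A weak damped spring shuts it (1 to 2 N at the free edge), in about a second when let go.
- flap_edge (a point): Middle (half-way up) of the flap's free vertical edge. The leaf is 88 mm from the hinge axis to this edge, 4 mm thick, 40 mm high: 72 to 112 mm above the table (6 mm clear of the deck).
- block_center (a point): Centre of the used valve block: plain aluminium block with dark port holes and a brass plug on top, 50 mm long (its x), 30 mm wide (y), 28 mm high (z), about 0.15 kg. It lies loose on the lane in front of the flap, long side along the lane within about 10 degrees.
- new_block: Bystander: blue valve block with a red plug, 50 x 30 x 28 mm, loose on the deck beside the lane (-y side). Origin: centre of its underside.
- fitting: Bystander: brass fitting, 32 mm diameter, 40 mm high, standing loose on the deck beside the lane (-y side). Origin: centre of its underside.
- jar: Bystander: jar with green cap, 64 mm diameter, 80 mm high, on the table beside the bin (+y side). Origin: centre of its underside.
- collar: Bystander: steel collar, 60 mm diameter, 22 mm high, on the table beside the bin (+y side). Origin: centre of its underside.
- wrench: Bystander: wrench lying on the table, left of the work. Origin: its underside.
- cup: Bystander: orange cup, 76 mm diameter, 85 mm high, on the table, right of the work. Origin: centre of its underside.
- oiler: Bystander: bottle with a black cap, 60 mm diameter, 150 mm high, on the table, right of the work. Origin: centre of its underside.
- block: The same used valve block; origin: centre of its underside, x along its length.
Mind the look-alikes: they are no part of the job. What is meant by the block is not green, pink or purple, and is the larger of those in its own colour.

How it is judged (in metres and radians):
On the way, in this order (a step that is already met when the one before it is completed fails the run):
1. a finger has swung the flap well open (over 0.5 rad) while the block is still in front of it (value of joint flap above 0.5 rad and contact force between the fingers and flap above 0.1 N and x of block_center in the frame of bin below -0.015 m), for 0.05 s.
2. the block has gone over the edge while a finger still keeps the flap open (over 0.5 rad) (value of joint flap above 0.5 rad and contact force between the fingers and flap above 0.1 N and x of block_center in the frame of bin above 0 m and z of block_center in the frame of bin below 0.066 m), for 0.05 s.
At the end, for the whole second after the job is handed in: The used block lies at rest inside the bin (its centre within the bin's walls and under 50 mm above the table) and the flap is shut (under 0.08 rad) (x of block_center in the frame of bin between 0 and 0.135 m and y of block_center in the frame of bin between -0.065 and 0.065 m and z of block_center in the frame of bin below 0.05 m and value of joint flap below 0.08 rad and linear speed of block below 0.02 m/s); the robot touches nothing.
It fails at once if the used block was lifted (over 12 mm off the deck) (z of block_center in the frame of bin above 0.092 m).
It fails at once if the used block was gripped or squeezed (finger force over 15 N) (contact force between the fingers and block above 15 N).
It fails at once if the flap knocked or dragged on the block (over 1 N) (contact force between block and flap above 1 N).
It fails at once if a bystander was moved more than 20 mm (distance of any of new_block, fitting, jar, collar, wrench, cup, oiler from where it was at the start of the episode above 0.02 m).
It also fails if it takes over 35 s, if anything falls off the work surface, if the arm or the gripper's body presses on something with over 40 N, if the wrist force passes 120 N, or if a joint passes its speed limit or range.

## Robot

A 6-joint arm with a two-finger parallel gripper is mounted at the origin on the work surface. World frame = base frame: x ahead of the robot, y to its left, z up, the work surface at z = 0. Lengths are in mm, angles in rad, forces in N, time in s.
With the tool pointing down it reaches from about 250 to 850 mm from the base axis. Payload 12.5 kg.
Tool frame: the origin (TCP) lies midway between the tips of the shut fingers; the grasp point (between the pads) lies 19 mm behind it; z points along the fingers, x is the direction in which the jaws open and shut, and the axes are right-handed (so a half turn about z gives the same grasp; the last joint's range is limited). The gripper opens to 93 mm and grips with 3 to 60 N. Pads are 15 mm wide; open, the fingers measure 128 mm over their backs; the gripper's body (75 mm by 188 mm) begins 65 mm behind the grasp point.
Start: joints at [1.173, 0.351, 1.652, -0, 1.139, -0.085], TCP at [169.216, 523.307, 194.633] pointing down, gripper open.
Joint ranges: [-2.75, 2.75], [-0.79, 2.1], [0.01, 2.65], [-1.57, 4.71], [0.07, 3.14], [-2.87, 2.87]. Speed limits (rad/s): [2.22, 2.22, 2.79, 3.14, 3.14, 3.14].

## Interface

Orientations are given as a unit quaternion [w, x, y, z].
In Python, from station import * gives the robot as it stands.
- The arm moves only by the tool play_rows, never from a script. Its argument "plan" is text: rows parted by semicolons, each of 7 numbers parted by spaces: the shift along the tool's x, y, z in m, then the turn, a rotation vector about the tool's x, y, z in rad, then the opening, from 0 (shut) to 1 (fully open). In form: dx dy dz rx ry rz hand; .... A call has 1 to 8 rows; each row is the pose to reach, as a shift and turn from the pose commanded when the call began, along the tool's axes at that moment; what a row does not reach only later rows make up. A row lasts 1/10 s, in which the tool goes at most 50 mm and 8.59 degrees, less where a joint would pass 70% of its speed; a pose out of reach is approached as far as the arm can. A call with a gripper value outside its range is refused whole. The fingers move at their own pace and stop on an object; "force" is the grip in N (left out, the last holds). Time passes only in rows, so rows that repeat a pose let the fingers close. It gives the time, the measured TCP pose, the force and the opening at its end, in the units of the state.
- read_state(): the state, without advancing time (a new reading comes with each control period).
- snapshot(name): name is "scene" or "top" or "wrist"; returns the picture (420x560x3 uint8, red, green, blue); there is no depth.
- calibration(name): a dict with "fx", "fy", "cx", "cy" (pixels), "R" (3x3) and "t" (3): a world point X has camera coordinates R X + t. Camera axes: x right, y down, z forward; pixel columns grow to the right and rows downward; lengths in mm; the calibration is good to about 2 mm. A picture is of the moment at which its call begins: read the wrist's pose just before it. calibration takes no time and is no camera call; for the wrist camera it gives the pose at the moment of the call.
- sign_off(): hands the job in, once; it reports no verdict.
The state is a dict: "clock": time; "joint_pos": joint angles; "joint_velocities": joint speeds; "joint_efforts": joint torques, N m; "tcp_pos": TCP position; "ee_rot": TCP orientation; "force": force on the tool from outside, world axes, zero at the start; "wrist_torque": the same for the moment, N m; "gripper_width": finger opening in mm.
Only numpy, scipy, OpenCV 4.12 (cv2) and the standard library are available. Lean on these libraries where they do the work, as an engineer would, in place of code of your own. Each camera call takes 0.05 s, during which the arm holds its last target.

## Working session

There is one attempt and no reset: what is moved stays moved. The work goes in short steps, Python scripts to look and compute and a tool call to move; the robot and the scene stay as the last step left them, time stands still between calls to the robot, and variables do not carry over. Pictures are saved under pics/ and viewed, and the job is handed in when it is done.

Besides the shell and the picture viewer there is one more tool, called after "Call:" as name(argument=value, ...) on one line, values as JSON. play_rows: Moves the arm, as the interface text tells. Its arguments: {"type":"object","properties":{"plan":{"type":"string"},"force":{"type":"number"}},"required":["plan"]}

```bash
mkdir -p pics; ls; python3 - <<'E'
from station import *
import cv2
print(read_state())
for n in ("scene","top","wrist"):
    im=snapshot(n); cv2.imwrite(f"pics/{n}0.png",im[:,:,::-1])
    c=calibration(n); print(n,c)
E
```

```text
pics
{'clock': 0.0, 'joint_pos': array([ 1.17342619e+00,  3.51244017e-01,  1.65241884e+00, -6.16952650e-06,
        1.13911396e+00, -8.45619159e-02]), 'joint_velocities': array([ 1.36438226e-03,  5.02731835e-05, -9.66869748e-04, -1.01741780e-03,
       -1.38327821e-04,  2.66556315e-04]), 'joint_efforts': array([ 9.70942529e-04, -4.97329652e+01, -2.85258865e+01,  6.99533592e-02,
        2.57322524e-02, -7.12805354e-05]), 'tcp_pos': array([169.06401564, 522.97657564, 194.09918702]), 'ee_rot': array([ 3.09053380e-04,  8.08618847e-01,  5.88332567e-01, -5.05027109e-04]), 'force': array([ 0.15779618, -0.63819906, -0.15235435]), 'wrist_torque': array([0.03822217, 0.02307937, 0.01555334]), 'gripper_width': 93.07384232847234}
scene {'fx': 384.4111011022775, 'fy': 384.4111011022775, 'cx': 281.66539482801517, 'cy': 205.25160888749664, 'R': array([[-0.62681298,  0.77916615, -0.00236652],
       [ 0.62921122,  0.50438321, -0.59134662],
       [-0.45956363, -0.37215278, -0.80641402]]), 't': array([ 322.19122824, -266.3407066 , 1211.91651575])}
top {'fx': 434.8428720697636, 'fy': 434.8428720697636, 'cx': 282.298052877991, 'cy': 214.1450429291183, 'R': array([[-1.32627612e-02, -9.99912042e-01, -9.07860356e-05],
       [-9.94939610e-01,  1.32058506e-02, -9.96031006e-02],
       [ 9.95955386e-02, -1.23068552e-03, -9.95027243e-01]]), 't': array([  16.43256677,  523.59383777, 1241.34168233])}
wrist {'fx': 324.97609257260984, 'fy': 324.97609257260984, 'cx': 276.1766126075513, 'cy': 211.98623864830566, 'R': array([[ 0.30726678,  0.95162289, -0.00099973],
       [ 0.91115684, -0.29389739,  0.28882095],
       [ 0.27455481, -0.08965599, -0.95738261]]), 't': array([-550.50516946,  -33.86668938,  391.82549441])}
```

View pics/scene0.png

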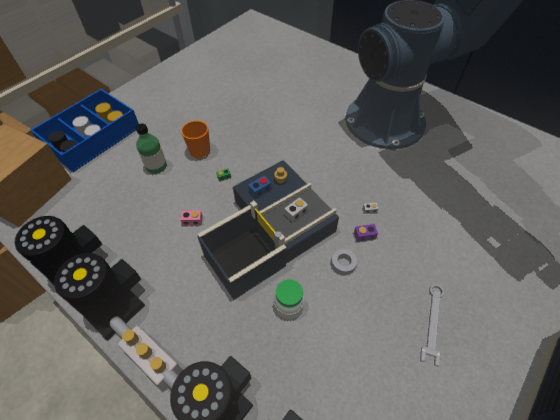

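View pics/top0.png

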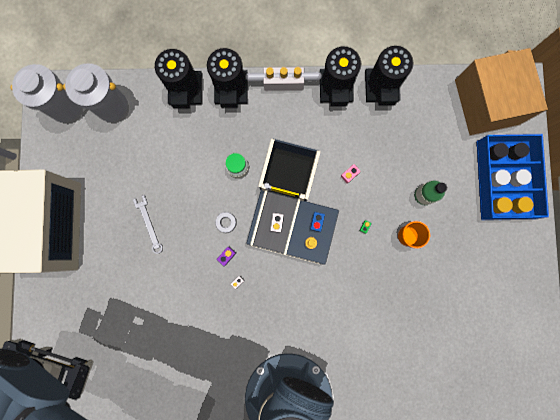

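View pics/wrist0.png

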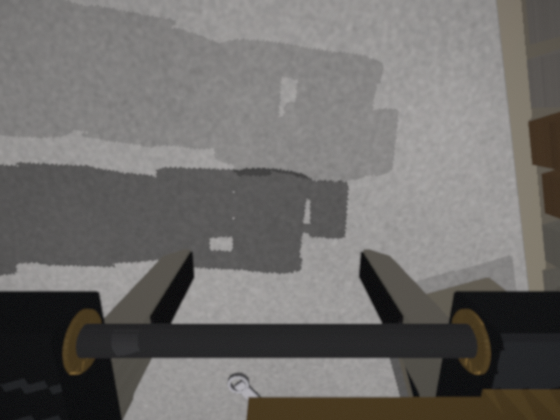

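Candidates for "the block" in the top view are the plain aluminium one in the lane at (277,222), the small aluminium one on the table at (237,282), and the pink (350,173), purple (227,256), green (366,227) and blue (318,222) ones. The one in the lane fits, since it is the larger of the aluminium pair and has a brass plug. I'll confirm that in an enlarged crop.

```bash
python3 - <<'E'
import cv2
im=cv2.imread("pics/top0.png")
c=im[130:295,215:350]; cv2.imwrite("pics/topcrop.png",cv2.resize(c,None,fx=3.6,fy=3.6,interpolation=cv2.INTER_CUBIC))
im=cv2.imread("pics/scene0.png")
c=im[150:300,190:350]; cv2.imwrite("pics/scenecrop.png",cv2.resize(c,None,fx=4,fy=4,interpolation=cv2.INTER_CUBIC))
E
```

```text
(no output)
```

View pics/topcrop.png

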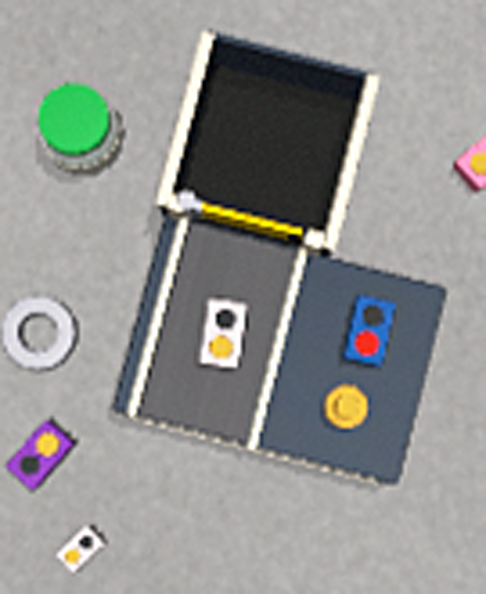

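View pics/scenecrop.png

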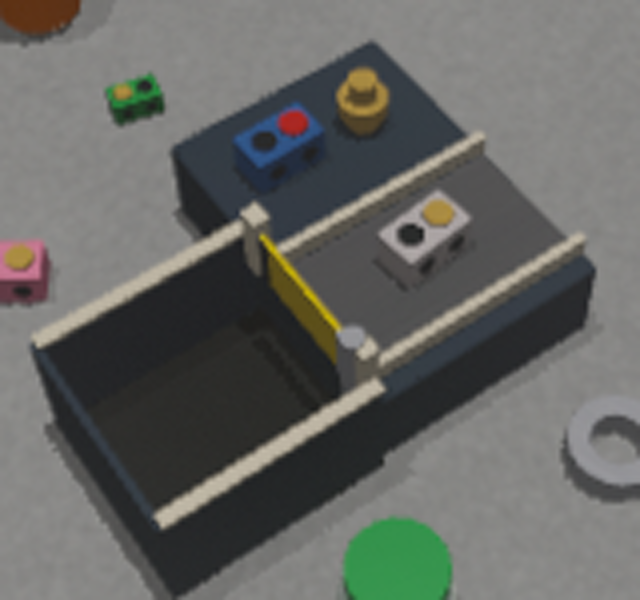

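The crop confirms it: a plain aluminium block with dark port and brass plug, alone in the lane. Next I'll measure the bin frame and the block.

```bash
cat > h.py <<'E'
import numpy as np, cv2
def ray(c,px,z):
    px=np.atleast_2d(np.asarray(px,float)); R=np.array(c["R"]);t=np.array(c["t"])
    d=np.c_[(px[:,0]-c["cx"])/c["fx"],(px[:,1]-c["cy"])/c["fy"],np.ones(len(px))]@R
    o=-R.T@t
    return o+d*((z-o[2])/d[:,2])[:,None]
def proj(c,P):
    q=np.atleast_2d(P)@np.array(c["R"]).T+np.array(c["t"])
    return np.c_[q[:,0]/q[:,2]*c["fx"]+c["cx"],q[:,1]/q[:,2]*c["fy"]+c["cy"]]
E
python3 - <<'E'
from station import *
from h import *
c=calibration("top"); im=cv2.imread("pics/top0.png")
o=np.array([215,130]); f=lambda u,v:((u+.5)/3.6-.5+o[0],(v+.5)/3.6-.5+o[1])
# deck corners z=66: (-166,-165),(-6,-165),(-166,65)
W=ray(c,[f(398,484),f(446,290),f(115,413)],66)[:,:2]
M=np.array([[-166,-165],[-6,-165],[-166,65.]])
A,_=cv2.estimateAffinePartial2D(M,W); print("deck fit",A, np.hypot(A[0,0],A[1,0]),np.degrees(np.arctan2(A[1,0],A[0,0])))
# bin wall tops z=94 and rails z=80 direction by clicks: rails y=+-48, start x=-166
r=ray(c,[f(137,412),f(253,444)],80)[:,:2]; print("rail starts",r)
hsv=cv2.cvtColor(im,cv2.COLOR_BGR2HSV)
m=cv2.inRange(hsv,(22,150,100),(33,255,255)); m[:180]=0;m[200:]=0;m[:,:260]=0;m[:,310:]=0
ys,xs=np.nonzero(m); P=ray(c,np.c_[xs,ys],112)[:,:2]
print("flap",len(P),P.mean(0),cv2.fitLine(P.astype(np.float32),cv2.DIST_L2,0,.01,.01).ravel())
# block: light pixels in lane
m=cv2.inRange(im,(190,190,190),(255,255,255)); k=np.zeros_like(m);k[208:238,267:288]=m[208:238,267:288]
cn=max(cv2.findContours(k,cv2.RETR_EXTERNAL,cv2.CHAIN_APPROX_NONE)[0],key=cv2.contourArea)
P=ray(c,cn.reshape(-1,2),94)[:,:2].astype(np.float32); print("block",cv2.minAreaRect(P),len(cn))
E
```

```text
Traceback (most recent call last):
cv2.error: OpenCV(4.12.0) /io/opencv/modules/calib3d/src/ptsetreg.cpp:1108: error: (-215:Assertion failed) count >= 0 && to.checkVector(2) == count in function 'estimateAffinePartial2D'
```

```bash
python3 - <<'E'
from station import *
from h import *
c=calibration("top"); im=cv2.imread("pics/top0.png")
o=np.array([215,130]); f=lambda u,v:((u+.5)/3.6-.5+o[0],(v+.5)/3.6-.5+o[1])
W=ray(c,[f(398,484),f(446,290),f(115,413)],66)[:,:2].copy()
M=np.array([[-166,-165],[-6,-165],[-166,65.]])
A,_=cv2.estimateAffinePartial2D(M.reshape(-1,1,2),W.reshape(-1,1,2)); s=np.hypot(A[0,0],A[1,0]);print("deck fit",A, s,np.degrees(np.arctan2(A[1,0],A[0,0])))
r=ray(c,[f(137,412),f(253,444)],80)[:,:2]; print("rail starts",r)
hsv=cv2.cvtColor(im,cv2.COLOR_BGR2HSV)
m=cv2.inRange(hsv,(22,150,100),(33,255,255)); m[:180]=0;m[200:]=0;m[:,:260]=0;m[:,310:]=0
ys,xs=np.nonzero(m); P=ray(c,np.c_[xs,ys],112)[:,:2]
print("flap",len(P),P.mean(0),cv2.fitLine(P.astype(np.float32),cv2.DIST_L2,0,.01,.01).ravel())
m=cv2.inRange(im,(190,190,190),(255,255,255)); k=np.zeros_like(m);k[208:238,267:288]=m[208:238,267:288]
cn=max(cv2.findContours(k,cv2.RETR_EXTERNAL,cv2.CHAIN_APPROX_NONE)[0],key=cv2.contourArea)
P=ray(c,cn.reshape(-1,2),94)[:,:2].astype(np.float32); print("block",cv2.minAreaRect(P),len(cn))
E
```

```text
deck fit [[ 9.50458148e-01  2.55793803e-01  5.77352556e+02]
 [-2.55793803e-01  9.50458148e-01  6.13873124e+00]] 0.9842769736590274 -15.062936050359552
rail starts [[436.08993864  92.68868176]
 [410.37077447   3.74091764]]
flap 84 [579.63625446   3.0892162 ] [2.7381480e-01 9.6178246e-01 5.7963623e+02 3.0892162e+00]
block ((494.84088134765625, 25.331607818603516), (28.05354118347168, 48.428810119628906), 81.14110565185547) 51
```

```bash
cat >> h.py <<'E'
from scipy.spatial.transform import Rotation as Rn
def tool(s):
    q=s["ee_rot"]; return Rn.from_quat([q[1],q[2],q[3],q[0]])
def delta(s,p,yaw):
    "shift (m) and turn in tool axes to reach tcp p, pointing down, tool x at world yaw (deg)"
    R=tool(s); d=R.inv().apply(np.array(p)-s["tcp_pos"])/1000
    T=Rn.from_euler('z',yaw,degrees=True)*Rn.from_euler('x',180,degrees=True)
    return np.round(d,4),np.round((R.inv()*T).as_rotvec(),4)
E
python3 - <<'E'
from station import *
from h import *
s=read_state(); c=calibration("wrist"); R=np.array(c["R"]);o=-R.T@c["t"]
print("cam in tool",tool(s).inv().apply(o-s["tcp_pos"]), "fwd",tool(s).inv().apply(R[2]))
print(delta(s,(510,-30,330),-6))
E
```

```text
cam in tool [   0.96518496  -80.96394532 -190.13375179] fwd [1.44375611e-06 2.88906447e-01 9.57357334e-01]
(array([-0.4215,  0.4945, -0.1355]), array([5.0000e-04, 8.0000e-04, 1.3628e+00]))
```

Call:
play_rows(plan="0 0 -0.1 0 0 0.1 1; -0.4215 0.4945 -0.1355 0 0 1.36 1; -0.4215 0.4945 -0.1355 0 0 1.36 1; -0.4215 0.4945 -0.1355 0 0 1.36 1; -0.4215 0.4945 -0.1355 0 0 1.36 1; -0.4215 0.4945 -0.1355 0 0 1.36 1; -0.4215 0.4945 -0.1355 0 0 1.36 1; -0.4215 0.4945 -0.1355 0 0 1.36 1")

```text
clock: 0.95
tcp_pos: [351.7, 226.0, 290.6]
ee_rot: [-0.0, 0.999, 0.051, 0.0]
force: [1.4, 1.1, 0.2]
gripper_width: 92.7
```

```bash
python3 - <<'E'
from station import *
from h import *
s=read_state();print(s["clock"],s["tcp_pos"],s["joint_pos"])
print(delta(s,(510,-30,330),-6))
E
```

```text
0.95 [351.69950474 226.00376814 290.59796745] [4.59688952e-01 7.16706549e-03 1.82836069e+00 1.42319797e-05
 1.30583569e+00 3.57548625e-01]
(array([ 0.1314,  0.2708, -0.0394]), array([-1.000e-04, -2.000e-04,  2.069e-01]))
```

Call:
play_rows(plan="0.131 0.271 -0.039 0 0 0.207 1; 0.131 0.271 -0.039 0 0 0.207 1; 0.131 0.271 -0.039 0 0 0.207 1; 0.131 0.271 -0.039 0 0 0.207 1; 0.131 0.271 -0.039 0 0 0.207 1; 0.131 0.271 -0.039 0 0 0.207 1; 0.131 0.271 -0.039 0 0 0.207 1; 0.131 0.271 -0.039 0 0 0.207 1")

```text
clock: 1.75
tcp_pos: [510.7, -28.2, 328.7]
ee_rot: [-0.0, 0.999, -0.05, -0.001]
force: [0.1, 0.3, 1.0]
gripper_width: 93.4
```

```bash
python3 - <<'E'
from station import *
from h import *
import pickle
s=read_state();print(s["clock"],s["tcp_pos"],s["joint_pos"],np.abs(s["joint_velocities"]).max())
c=calibration("wrist"); im=snapshot("wrist"); cv2.imwrite("pics/w1.png",im[:,:,::-1]); pickle.dump(c,open("w1.pkl","wb"))
E
```

```text
1.75 [510.72391676 -28.20828723 328.74301437] [-1.46294981e-01  1.72467921e-01  1.55490295e+00  1.44834971e-04
  1.41536629e+00 -4.53318486e-02] 0.041109100733489744
```

View pics/w1.png

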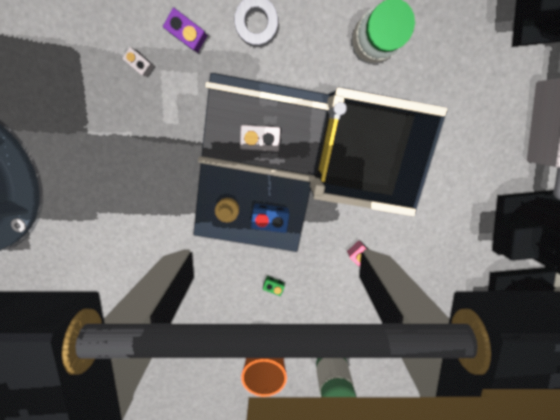

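The wrist view shows the block at (260,137), the flap at (330,145) with its hinge at (339,107), and the deck corners at about (210,75), (194,235) and (298,250). I'll enlarge it for sharper corner positions.

```bash
python3 - <<'E'
import cv2
im=cv2.imread("pics/w1.png")
cv2.imwrite("pics/w1c.png",cv2.resize(im[65:260,185:455],None,fx=2.9,fy=2.9,interpolation=cv2.INTER_CUBIC))
E
```

```text
(no output)
```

View pics/w1c.png

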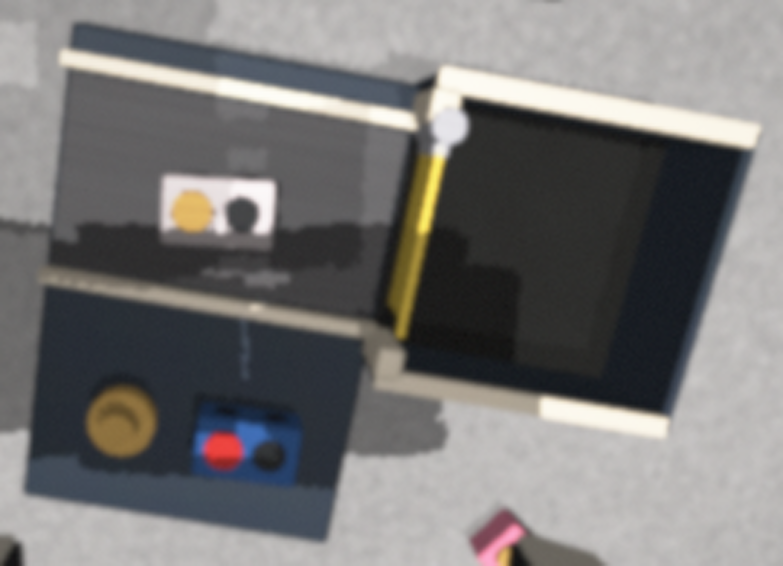

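```bash
python3 - <<'E'
from h import *
import pickle
c=pickle.load(open("w1.pkl","rb"))
f=lambda u,v:((u+.5)/2.9-.5+185,(v+.5)/2.9-.5+65)
W=ray(c,[f(75,22),f(25,492),f(327,540)],66)[:,:2].copy()
M=np.array([[-166,65],[-166,-165],[-6,-165.]])
print("W",W)
# rigid fit (Kabsch)
R,_=Rn.align_vectors(np.c_[W-W.mean(0),0*W[:,0]],np.c_[M-M.mean(0),0*M[:,0]]); 
yaw=R.as_euler('zyx',degrees=True)[0]; t=W.mean(0)-R.as_matrix()[:2,:2]@M.mean(0); print("yaw",yaw,"t",t,"res",W-(M@R.as_matrix()[:2,:2].T+t))
inv=lambda P:(np.asarray(P)[:,:2]-t)@R.as_matrix()[:2,:2]
print("flap top free edge, hinge end",inv(ray(c,[f(402,338),f(440,155)],112)))
print("rail near ends",inv(ray(c,[f(63,57),f(42,275)],80)))
print("binwall far corners outer",inv(ray(c,[f(760,125),f(667,430)],94)))
b=ray(c,[f(162,175),f(278,179),f(274,236),f(160,232)],94); print("block world",b[:,:2],b.mean(0)); bi=inv(b);print("bin",bi,bi.mean(0), [np.degrees(np.arctan2(*(bi[j]-bi[i])[::-1])) for i,j in((0,1),(3,2))])
print("plug/hole",inv(ray(c,[f(192,212),f(242,215)],94)))
E
```

```text
W [[ 439.46658118  112.65219252]
 [ 378.6330708  -105.18158592]
 [ 530.54538901 -147.2142881 ]]
yaw -15.534161117122165 t [581.75621049   8.3517901 ] res [[ 0.23871163 -2.78214531]
 [ 1.00216092  0.98239429]
 [-1.24087255  1.79975101]]
flap top free edge, hinge end [[  0.07146474 -44.43918892]
 [ -0.67157964  33.64306041]]
rail near ends [[-165.72407727   46.37176376]
 [-165.07388242  -49.36313892]]
binwall far corners outer [[135.00508355  69.34695962]
 [135.54437485 -69.40282328]]
block world [[472.35766268  44.18410946]
 [522.49081122  37.43532323]
 [518.36327701  13.25246279]
 [468.25423523  20.05326904]] [495.36649653  28.73129113  94.        ]
bin [[-114.99867879    5.22505985]
 [ -64.88943484   12.14910267]
 [ -62.38971292  -12.25578757]
 [-112.48966234  -19.12325453]] [-88.69187222  -3.50121989] [np.float64(7.867252275172841), np.float64(7.8051946721686605)]
plug/hole [[-99.78784084  -8.14209257]
 [-77.86664046  -5.67497278]]
```

```bash
cat >> h.py <<'E'
B0=np.array([581.3,7.2]);BY=-15.6
RB=Rn.from_euler('z',BY,degrees=True).as_matrix()[:2,:2]
def b2w(x,y,z): return np.r_[RB@[x,y]+B0,z]
def w2b(p): return RB.T@(np.asarray(p)[:2]-B0)
def rep():
    from station import read_state
    s=read_state(); x=tool(s).apply([1,0,0]); phi=np.degrees(np.arctan2(x[1],x[0]))-BY
    b=w2b(s["tcp_pos"]); w=s["gripper_width"]/2; d=np.array([np.cos(np.radians(phi)),np.sin(np.radians(phi))])
    print("t %.2f tcp bin %s z %.1f phi %.1f rear %s front %s w %.1f F %s"%(s["clock"],b.round(1),s["tcp_pos"][2],phi,(b-w*d).round(1),(b+w*d).round(1),2*w,s["force"].round(1)))
    return s
E
python3 - <<'E'
from h import *
s=rep()
for z in (130,75): print(delta(s,b2w(-80,-0.7,z),BY+12))
E
```

```text
t 1.80 tcp bin [-59.1 -52.2] z 328.8 phi 9.9 rear [-104.9  -60.2] front [-13.4 -44.3] w 93.0 F [0.8 0.7 0.5]
(array([-0.0115, -0.0543,  0.1989]), array([-0.0003,  0.0011, -0.0367]))
(array([-0.0114, -0.0543,  0.2539]), array([-0.0003,  0.0011, -0.0367]))
```

Call:
play_rows(plan="-0.0115 -0.054 0 0 0 -0.037 0.86; -0.0115 -0.054 0.05 0 0 -0.037 0.86; -0.0115 -0.054 0.1 0 0 -0.037 0.86; -0.0115 -0.054 0.15 0 0 -0.037 0.86; -0.0115 -0.054 0.185 0 0 -0.037 0.86; -0.0115 -0.054 0.185 0 0 -0.037 0.86; -0.0115 -0.054 0.185 0 0 -0.037 0.86")

```text
clock: 2.5
tcp_pos: [504.6, 28.3, 145.4]
ee_rot: [-0.0, 1.0, -0.03, 0.0]
force: [-0.1, -0.5, 0.8]
gripper_width: 80.1
```

```bash
python3 - <<'E'
from h import *
from station import *
import pickle
s=rep()
print(delta(s,b2w(-80,-0.7,75),BY+12))
c=calibration("wrist");pickle.dump(c,open("w2.pkl","wb"))
cv2.imwrite("pics/w2.png",snapshot("wrist")[:,:,::-1])
im=snapshot("scene")[:,:,::-1]; cv2.imwrite("pics/s2.png",cv2.resize(im[100:310,170:370],None,fx=2.8,fy=2.8,interpolation=cv2.INTER_CUBIC))
E
```

```text
t 2.50 tcp bin [-79.6  -0.3] z 145.4 phi 12.1 rear [-118.7   -8.7] front [-40.4   8.1] w 80.1 F [-0.1 -0.5  0.8]
(array([-0.0005,  0.0003,  0.0704]), array([-0.0001, -0.0003,  0.0021]))
```

View pics/w2.png

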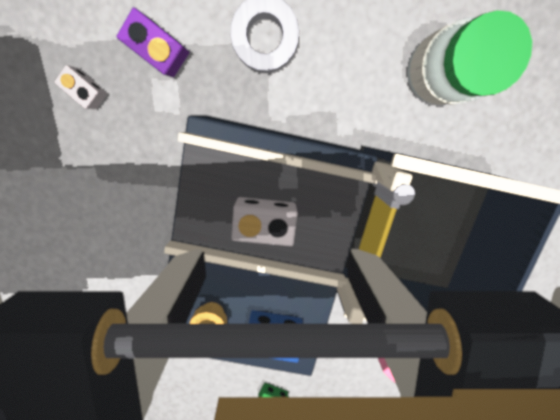

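View pics/s2.png

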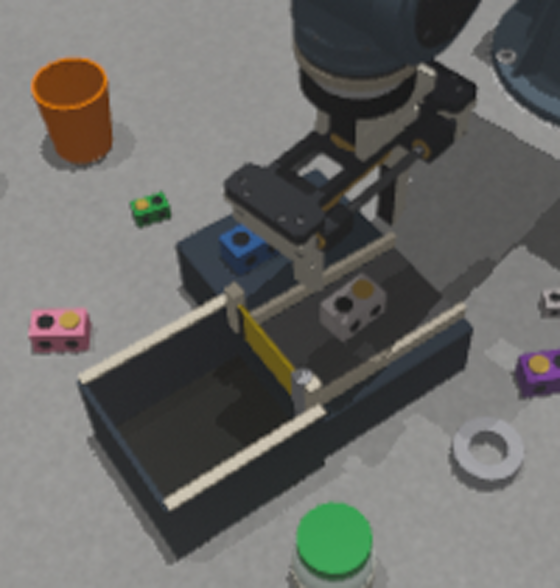

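The fingers sit over the lane, with the block's plug at (250,226) and its port at (278,228). I'll re-check the block position from this closer view.

```bash
python3 - <<'E'
from h import *
import pickle
c=pickle.load(open("w2.pkl","rb"))
for n,p,z in (("top corners",[(236,208),(297,209),(293,246),(232,241)],94),("plug,hole",[(250,226),(278,228)],94),("rail start",[(182,137),(168,248)],80),("flap free?",[(368,256)],112),("deck corner",[(190,118)],66)):
    P=ray(c,p,z); b=np.array([w2b(q) for q in P]); print(n,b.round(1).tolist(),b.mean(0))
E
```

```text
top corners [[-112.5, 4.8], [-66.2, 14.0], [-62.2, -16.8], [-110.8, -22.8]] [-87.92938046  -5.19127482]
plug,hole [[-99.1, -7.4], [-77.2, -4.4]] [-88.19400833  -5.85314404]
rail start [[-163.9, 47.7], [-163.7, -46.5]] [-163.80627844    0.59205858]
flap free? [[-8.1, -5.6]] [-8.06099299 -5.64507715]
deck corner [[-163.3, 62.0]] [-163.25334585   62.00618311]
```

Call:
play_rows(plan="-0.001 0 0.03 0 0 0 0.86; -0.001 0 0.05 0 0 0 0.86; -0.001 0 0.06 0 0 0 0.86; -0.001 0 0.07 0 0 0 0.86; -0.001 0 0.07 0 0 0 0.86")

```text
clock: 3.1
tcp_pos: [503.7, 27.5, 74.3]
ee_rot: [0.0, 1.0, -0.031, 0.0]
force: [0.0, -0.2, -0.2]
gripper_width: 80.0
```

```bash
python3 - <<'E'
from h import *
from station import *
s=rep()
for i in range(1,9): print(-80+8*i, delta(s,b2w(-80+8*i,-0.5+.5*i,75),BY+12))
cv2.imwrite("pics/w3.png",snapshot("wrist")[:,:,::-1])
E
```

```text
t 3.10 tcp bin [-80.2  -1.3] z 74.3 phi 12.1 rear [-119.3   -9.7] front [-41.1   7. ] w 80.0 F [ 0.  -0.2 -0.2]
-72 (array([ 0.0083,  0.0004, -0.0007]), array([ 0.    , -0.0001,  0.0009]))
-64 (array([ 0.0162,  0.0016, -0.0007]), array([ 0.    , -0.0001,  0.0009]))
-56 (array([ 0.0242,  0.0028, -0.0007]), array([ 0.    , -0.0001,  0.0009]))
-48 (array([ 0.0321,  0.004 , -0.0007]), array([ 0.    , -0.0001,  0.0009]))
-40 (array([ 0.04  ,  0.0052, -0.0007]), array([ 0.    , -0.0001,  0.0009]))
-32 (array([ 0.0479,  0.0063, -0.0007]), array([ 0.    , -0.0001,  0.0009]))
-24 (array([ 0.0559,  0.0075, -0.0007]), array([ 0.    , -0.0001,  0.0009]))
-16 (array([ 0.0638,  0.0087, -0.0007]), array([ 0.    , -0.0001,  0.0009]))
```

View pics/w3.png

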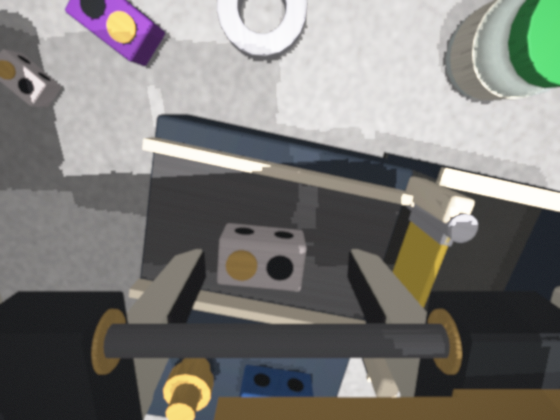

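The block sits between the fingers. The left finger is just behind it, and the right finger is between it and the flap. I'll push slowly along the lane.

Call:
play_rows(plan="0.003 0 -0.001 0 0 0 0.86; 0.006 0.0005 -0.001 0 0 0 0.86; 0.009 0.0005 -0.001 0 0 0 0.86; 0.012 0.001 -0.001 0 0 0 0.86; 0.015 0.0015 -0.001 0 0 0 0.86; 0.018 0.002 -0.001 0 0 0 0.86; 0.021 0.0025 -0.001 0 0 0 0.86; 0.024 0.0028 -0.001 0 0 0 0.86")

```text
clock: 3.95
tcp_pos: [527.3, 23.1, 75.2]
ee_rot: [0.0, 1.0, -0.031, -0.0]
force: [-3.1, -0.3, 0.6]
gripper_width: 79.8
```

```bash
python3 - <<'E'
from h import *
from station import *
s=rep()
for i in range(1,9): print(delta(s,b2w(-56+4*i,1+.3*i,75),BY+12)[0],end=' ')
cv2.imwrite("pics/w4.png",snapshot("wrist")[:,:,::-1])
im=snapshot("scene")[:,:,::-1]; cv2.imwrite("pics/s4.png",cv2.resize(im[150:310,190:350],None,fx=3.6,fy=3.6,interpolation=cv2.INTER_CUBIC))
E
```

```text
t 3.95 tcp bin [-56.3   0.8] z 75.2 phi 12.0 rear [-95.3  -7.5] front [-17.3   9.1] w 79.8 F [-3.1 -0.3  0.6]
[0.0043 0.0004 0.0002] [0.0083 0.001  0.0002] [0.0122 0.0015 0.0002] [0.0162 0.002  0.0002] [0.0202 0.0026 0.0002] [0.0241 0.0031 0.0002] [0.0281 0.0037 0.0002] [0.0321 0.0042 0.0002]
```

View pics/w4.png

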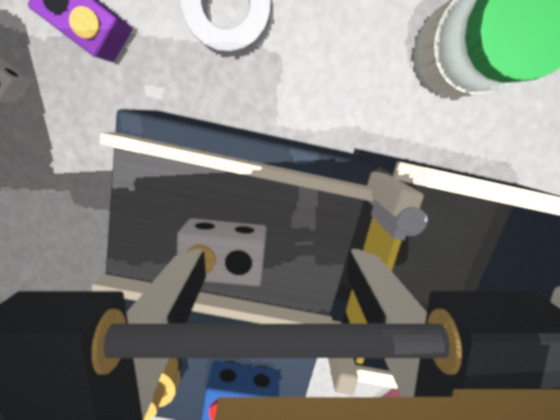

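View pics/s4.png

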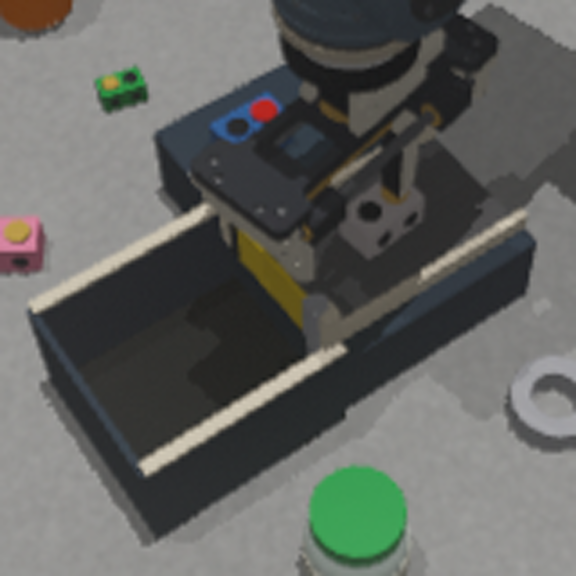

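The rear finger is on the block and the front finger is just meeting the flap. I'll go on.

Call:
play_rows(plan="0.004 0.0005 0 0 0 0 0.86; 0.008 0.001 0 0 0 0 0.86; 0.012 0.0015 0 0 0 0 0.86; 0.016 0.002 0 0 0 0 0.86; 0.02 0.0025 0 0 0 0 0.86; 0.024 0.003 0 0 0 0 0.86; 0.028 0.0035 0 0 0 0 0.86; 0.032 0.004 0 0 0 0 0.86")

```text
clock: 4.85
tcp_pos: [558.5, 17.4, 74.9]
ee_rot: [-0.0, 1.0, -0.031, -0.001]
force: [-5.8, 0.5, 0.5]
gripper_width: 79.8
```

```bash
python3 - <<'E'
from h import *
from station import *
s=rep()
for i in range(1,9): print(delta(s,b2w(-24+3*i,3.4+.5*i,75),BY+12)[0],end=' ')
cv2.imwrite("pics/w5.png",snapshot("wrist")[:,:,::-1])
im=snapshot("scene")[:,:,::-1]; cv2.imwrite("pics/s5.png",cv2.resize(im[150:310,190:350],None,fx=3.6,fy=3.6,interpolation=cv2.INTER_CUBIC))
E
```

```text
t 4.85 tcp bin [-24.7   3.7] z 74.9 phi 12.1 rear [-63.8  -4.7] front [14.3 12. ] w 79.8 F [-5.8  0.5  0.5]
[ 0.0037  0.0006 -0.0001] [ 0.0067  0.0007 -0.0001] [ 0.0098  0.0008 -0.0001] [ 0.0128  0.001  -0.0001] [ 0.0158  0.0011 -0.0001] [ 0.0189  0.0013 -0.0002] [ 0.0219  0.0014 -0.0002] [ 0.0249  0.0015 -0.0002]
```

View pics/w5.png

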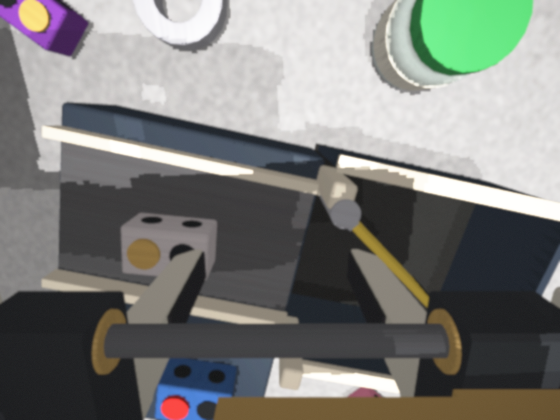

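View pics/s5.png

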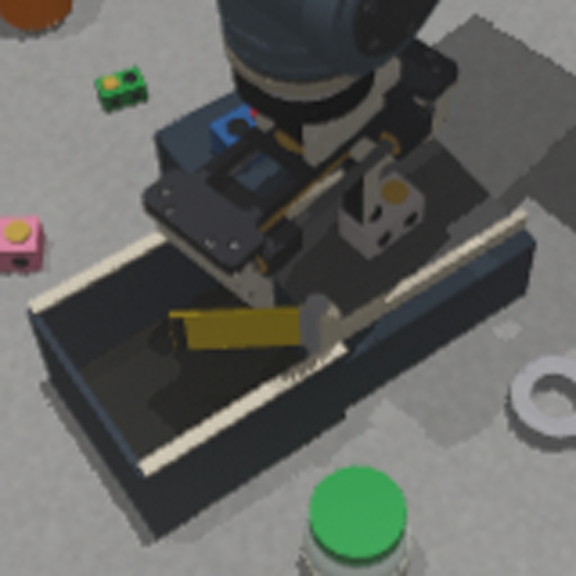

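The block doesn't seem to have moved with the rear finger. I'll check where the fingertip really is relative to the block before moving again.

```bash
python3 - <<'E'
from h import *
from station import *
s=rep(); T=tool(s)
cw=calibration("wrist");cs=calibration("scene");ct=calibration("top")
pts=[s["tcp_pos"]+T.apply([sx*(40+e),y,z]) for sx in(-1,1) for e,y,z in((0,-7.5,0),(0,7.5,0),(14,0,0),(0,0,-19))]
b=[b2w(-88,-5.5,94)]
print("wrist",proj(cw,pts).round().tolist()); print("scene",proj(cs,pts).round().tolist())
im=snapshot("wrist")[:,:,::-1].copy()
for p in proj(cw,pts+b): cv2.circle(im,tuple(int(v) for v in p.round()),3,(0,255,0),1)
cv2.imwrite("pics/w6.png",im)
im=snapshot("scene")[:,:,::-1].copy(); q=(proj(cs,pts+b)+.5-[230,150])*5
im=cv2.resize(im[150:265,230:345],None,fx=5,fy=5,interpolation=cv2.INTER_CUBIC)
for i,p in enumerate(q): cv2.circle(im,tuple(int(v) for v in p.round()),4,(0,255,0) if i<8 else (255,0,255),1)
cv2.imwrite("pics/s6.png",im)
im=snapshot("top")[:,:,::-1]; cv2.imwrite("pics/t6.png",cv2.resize(im[130:295,215:350],None,fx=3.6,fy=3.6,interpolation=cv2.INTER_CUBIC))
E
```

```text
t 4.95 tcp bin [-24.1   3.6] z 75.0 phi 12.1 rear [-63.2  -4.8] front [15.  11.9] w 80.0 F [-3.1 -1.1 -0.1]
wrist [[212.0, 238.0], [214.0, 260.0], [191.0, 249.0], [207.0, 262.0], [340.0, 238.0], [339.0, 260.0], [362.0, 249.0], [346.0, 262.0]]
scene [[289.0, 218.0], [284.0, 214.0], [291.0, 213.0], [287.0, 212.0], [266.0, 240.0], [261.0, 236.0], [259.0, 242.0], [263.0, 233.0]]
```

View pics/w6.png

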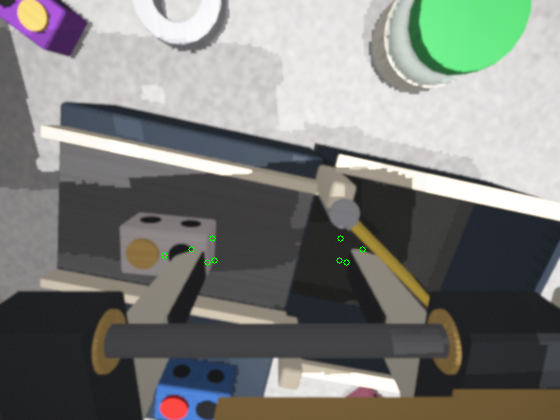

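View pics/s6.png

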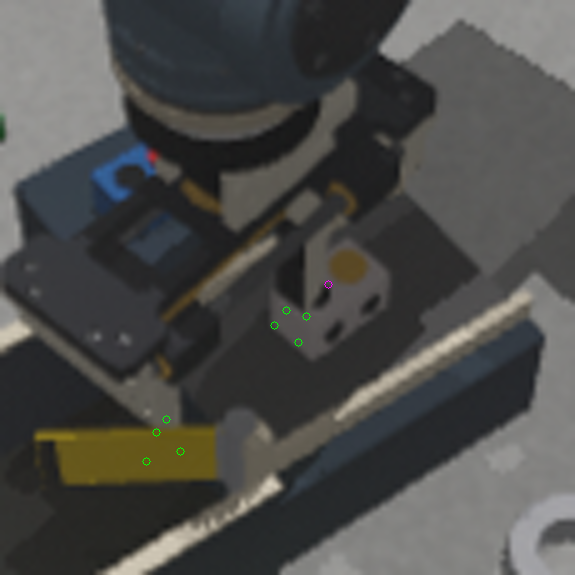

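View pics/t6.png

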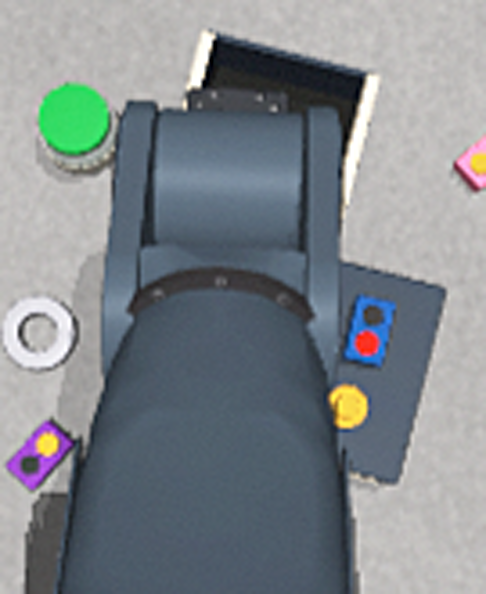

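The block hasn't moved. The visible fingertips are about 145 px apart, which puts them roughly 25 mm nearer the camera than the TCP. The open fingers are evidently that much shorter than the shut tips, so the rear finger skimmed over the block. I'll lift straight up so the flap shuts, then re-measure and redo the push lower.

Call:
play_rows(plan="0 0 -0.03 0 0 0 0.86; 0 0 -0.06 0 0 0 0.86; 0 0 -0.09 0 0 0 0.86; -0.03 -0.005 -0.09 0 0 0 0.86; -0.055 -0.01 -0.09 0 0 0 0.86; -0.055 -0.01 -0.09 0 0 0 0.86; -0.055 -0.01 -0.09 0 0 0 0.86; -0.055 -0.01 -0.09 0 0 0 0.86")

```text
clock: 5.9
tcp_pos: [505.9, 30.5, 165.6]
ee_rot: [-0.0, 1.0, -0.031, 0.001]
force: [0.1, 0.1, 0.1]
gripper_width: 79.9
```

```bash
python3 - <<'E'
from h import *
from station import *
import pickle
s=rep(); c=calibration("wrist");pickle.dump(c,open("w7.pkl","wb"))
im=snapshot("wrist")[:,:,::-1]; cv2.imwrite("pics/w7.png",im)
cv2.imwrite("pics/w7c.png",cv2.resize(im[110:310,130:410],None,fx=2.8,fy=2.8,interpolation=cv2.INTER_CUBIC))
E
```

```text
t 5.90 tcp bin [-78.9   2.2] z 165.6 phi 12.0 rear [-117.9   -6.2] front [-39.8  10.5] w 79.9 F [0.1 0.1 0.1]
```

View pics/w7c.png

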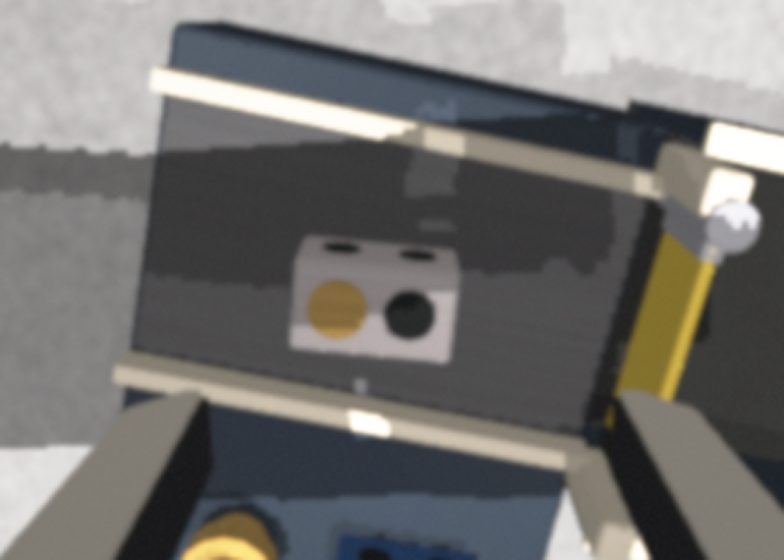

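```bash
python3 - <<'E'
from h import *
from station import *
import pickle
c=pickle.load(open("w7.pkl","rb"))
f=lambda u,v:((u+.5)/2.8-.5+130,(v+.5)/2.8-.5+110)
P=ray(c,[f(337,310),f(409,314)],94);b=np.array([w2b(q) for q in P]);print("plug/hole",b,b.mean(0))
P=ray(c,[f(298,282),f(460,291),f(450,362),f(289,348)],94);b=np.array([w2b(q) for q in P]);print("corners",b.round(1).tolist(),b.mean(0))
P=ray(c,[f(153,80),f(116,368)],80);print("rails",[w2b(q).round(1) for q in P])
s=rep(); print(delta(s,b2w(-81,-0.5,49),BY+12))
E
```

```text
plug/hole [[-99.48200876  -7.11899467]
 [-77.89763412  -3.81705133]] [-88.68982144  -5.468023  ]
corners [[-112.6, -0.9], [-64.4, 6.5], [-62.3, -16.4], [-111.6, -22.2]] [-87.714221    -8.25697346]
rails [array([-166.3,   47.2]), array([-166.2,  -46.4])]
t 5.95 tcp bin [-79.    2.1] z 165.4 phi 12.0 rear [-118.1   -6.2] front [-39.9  10.4] w 80.0 F [-0.1 -0.3 -0.2]
(array([-0.0026,  0.0021,  0.1164]), array([-0.0001, -0.0009,  0.0007]))
```

The block is still at (-88.5, -6) mm with yaw about 8°, and the flap is shut. I'll descend with TCP z at about 49, which puts the tips near 74.

Call:
play_rows(plan="-0.003 0.002 0.04 0 0 0 0.86; -0.003 0.002 0.07 0 0 0 0.86; -0.003 0.002 0.09 0 0 0 0.86; -0.003 0.002 0.1 0 0 0 0.86; -0.003 0.002 0.108 0 0 0 0.86; -0.003 0.002 0.116 0 0 0 0.86; -0.003 0.002 0.116 0 0 0 0.86")

```text
clock: 6.65
tcp_pos: [501.7, 28.8, 48.9]
ee_rot: [0.0, 1.0, -0.031, -0.0]
force: [0.1, 0.1, -0.3]
gripper_width: 79.9
```

```bash
python3 - <<'E'
from h import *
from station import *
s=rep()
for i in (4,8): print(delta(s,b2w(-81.5+3*i,-0.5+.25*i,49),BY+12)[0],end=' ')
im=snapshot("wrist")[:,:,::-1]; cv2.imwrite("pics/w8.png",im)
im=snapshot("scene")[:,:,::-1]; cv2.imwrite("pics/s8.png",cv2.resize(im[150:310,190:350],None,fx=3.6,fy=3.6,interpolation=cv2.INTER_CUBIC))
E
```

```text
t 6.65 tcp bin [-82.5  -0.6] z 48.9 phi 12.0 rear [-121.6   -9. ] front [-43.5   7.7] w 79.9 F [ 0.1  0.1 -0.3]
[ 0.013   0.0016 -0.0001] [ 0.0249  0.0031 -0.0001]
```

View pics/w8.png

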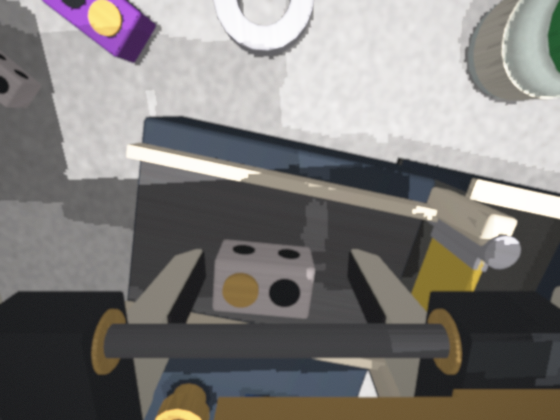

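View pics/s8.png

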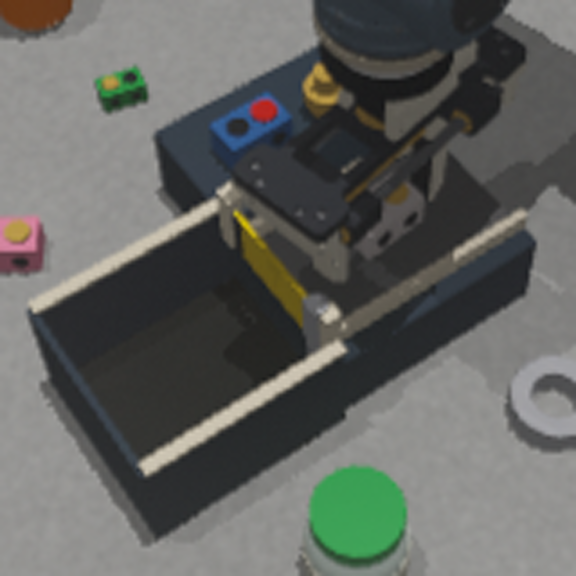

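The block is now between the fingers at the right height. I'll start the slow push.

Call:
play_rows(plan="0.003 0.0005 0 0 0 0 0.86; 0.006 0.001 0 0 0 0 0.86; 0.009 0.001 0 0 0 0 0.86; 0.012 0.0015 0 0 0 0 0.86; 0.015 0.002 0 0 0 0 0.86; 0.018 0.0025 0 0 0 0 0.86; 0.021 0.003 0 0 0 0 0.86; 0.024 0.003 0 0 0 0 0.86")

```text
clock: 7.55
tcp_pos: [525.5, 24.3, 49.3]
ee_rot: [0.0, 1.0, -0.031, -0.0]
force: [-6.1, -1.0, 2.8]
gripper_width: 80.1
```

```bash
cat > look.py <<'E'
import sys
from h import *
from station import *
n=sys.argv[1]; s=rep()
for a in sys.argv[2:]:
    x,y,ph=map(float,a.split(",")); print(a,*delta(s,b2w(x,y,49),BY+ph))
a=snapshot("wrist")[:,:,::-1]
b=snapshot("scene")[:,:,::-1]; b=cv2.resize(b[150:310,190:350],None,fx=2.625,fy=2.625,interpolation=cv2.INTER_CUBIC)
a=a[100:400,60:500]
b=b[:a.shape[0]+120]; a=cv2.copyMakeBorder(a,0,b.shape[0]-a.shape[0],0,0,cv2.BORDER_CONSTANT)
v=np.hstack([a,b]); v=cv2.resize(v,None,fx=min(1,795/v.shape[1]),fy=min(1,795/v.shape[1])); cv2.imwrite(f"pics/{n}.png",v)
E
python3 look.py c9 -58,1.5,12 -42,3,12 -26,4,12
```

```text
t 7.55 tcp bin [-58.4   1.4] z 49.3 phi 12.0 rear [-97.5  -6.9] front [-19.2   9.8] w 80.1 F [-6.1 -1.   2.8]
-58,1.5,12 [ 0.0004 -0.      0.0003] [0.     0.0005 0.0008]
-42,3,12 [0.0163 0.0019 0.0002] [0.     0.0005 0.0008]
-26,4,12 [0.0322 0.0042 0.0002] [0.     0.0005 0.0008]
```

View pics/c9.png

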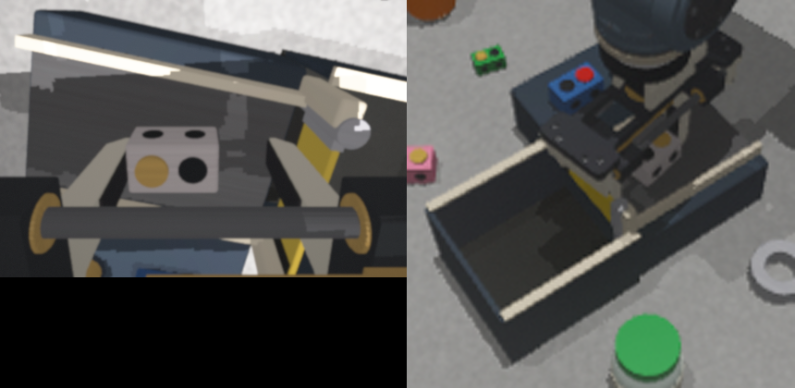

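The block now moves with the rear finger and the flap is beginning to swing. I'll go on.

Call:
play_rows(plan="0.004 0.0005 0 0 0 0 0.86; 0.008 0.001 0 0 0 0 0.86; 0.012 0.0015 0 0 0 0 0.86; 0.016 0.002 0 0 0 0 0.86; 0.02 0.0025 0 0 0 0 0.86; 0.024 0.003 0 0 0 0 0.86; 0.028 0.0035 0 0 0 0 0.86; 0.032 0.004 0 0 0 0 0.86")

```text
clock: 8.45
tcp_pos: [556.2, 18.5, 48.9]
ee_rot: [-0.0, 1.0, -0.031, -0.001]
force: [-7.1, 0.4, 1.3]
gripper_width: 80.2
```

```bash
python3 look.py c10 -16,5,14 -8,6,15 4,7,15 14,7,15
```

```text
t 8.45 tcp bin [-27.2   4.1] z 48.9 phi 12.1 rear [-66.4  -4.3] front [12.  12.5] w 80.2 F [-7.1  0.4  1.3]
-16,5,14 [ 0.0111  0.0015 -0.0002] [-0.0001  0.0029 -0.0339]
-8,6,15 [ 0.0192  0.0022 -0.0002] [-0.0001  0.0029 -0.0514]
4,7,15 [ 0.0311  0.0037 -0.0002] [-0.0001  0.0029 -0.0514]
14,7,15 [ 0.0409  0.0058 -0.0003] [-0.0001  0.0029 -0.0514]
```

View pics/c10.png

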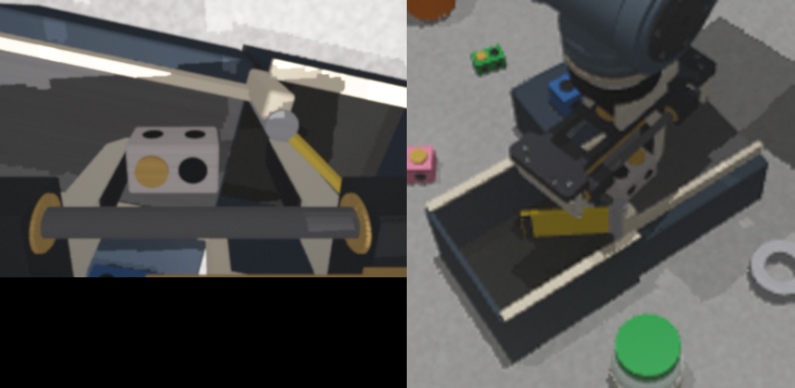

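The flap is well open, with the block still about 40 mm in front of the flap line and clear of the leaf. I'll push on to just before the edge.

Call:
play_rows(plan="0.004 0.0005 0 0 0 -0.005 0.86; 0.008 0.001 0 0 0 -0.01 0.86; 0.012 0.0015 0 0 0 -0.015 0.86; 0.016 0.002 0 0 0 -0.02 0.86; 0.02 0.0025 0 0 0 -0.025 0.86; 0.024 0.003 0 0 0 -0.03 0.86; 0.028 0.0035 0 0 0 -0.035 0.86")

```text
clock: 9.25
tcp_pos: [585.2, 13.0, 49.3]
ee_rot: [0.0, 1.0, -0.013, 0.0]
force: [-3.9, -1.1, 0.1]
gripper_width: 80.1
```

```bash
python3 look.py c11 4,7,14 12,8,15 20,9,16 24,9,16
```

```text
t 9.25 tcp bin [2.2 6.7] z 49.3 phi 14.1 rear [-36.6  -3.1] front [41.  16.4] w 80.1 F [-3.9 -1.1  0.1]
4,7,14 [0.0019 0.0001 0.0003] [ 0.     -0.      0.0012]
12,8,15 [0.0099 0.0011 0.0003] [ 0.     -0.     -0.0162]
20,9,16 [0.0179 0.0021 0.0003] [ 0.     -0.     -0.0337]
24,9,16 [0.0217 0.003  0.0003] [ 0.     -0.     -0.0337]
```

View pics/c11.png

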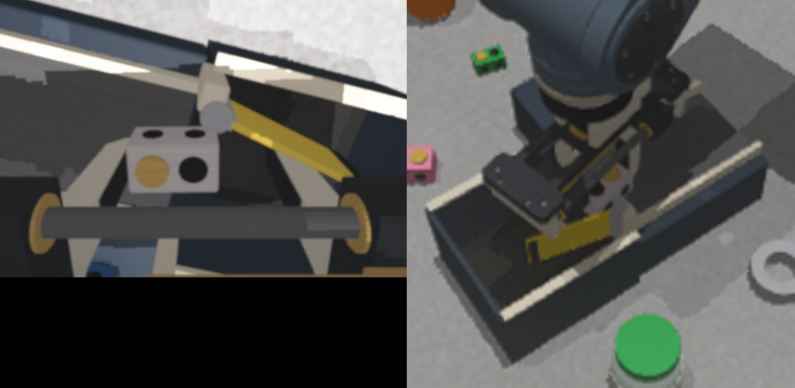

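Call:
play_rows(plan="0.003 0.0007 0 0 0 -0.003 0.86; 0.006 0.0015 0 0 0 -0.006 0.86; 0.009 0.0022 0 0 0 -0.009 0.86; 0.012 0.003 0 0 0 -0.012 0.86; 0.014 0.0037 0 0 0 -0.015 0.86; 0.014 0.0037 0 0 0 -0.015 0.86; 0.014 0.0037 0 0 0 -0.015 0.86")

```text
clock: 10.05
tcp_pos: [599.3, 8.9, 49.4]
ee_rot: [0.0, 1.0, -0.006, 0.001]
force: [-0.6, -1.8, -0.6]
gripper_width: 80.2
```

```bash
python3 look.py c12 20,6.5,15 24,6.5,15 28,7,15
```

```text
t 10.05 tcp bin [16.9  6.5] z 49.4 phi 14.9 rear [-21.9  -3.8] front [55.6 16.8] w 80.2 F [-0.6 -1.8 -0.6]
20,6.5,15 [0.003  0.0008 0.0004] [ 0.0002 -0.0013 -0.0016]
24,6.5,15 [0.0069 0.0018 0.0004] [ 0.0002 -0.0013 -0.0016]
28,7,15 [0.0109 0.0024 0.0004] [ 0.0002 -0.0013 -0.0016]
```

View pics/c12.png

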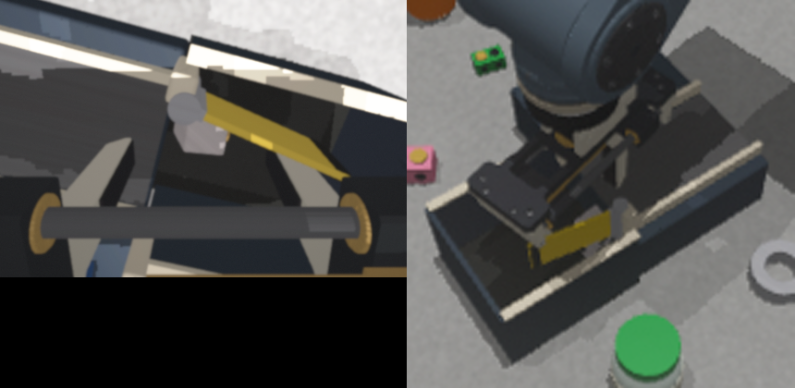

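The block has dropped. I'll look closely while the finger still holds the flap.

```bash
python3 - <<'E'
from h import *
from station import *
import pickle
s=rep(); c=calibration("wrist");pickle.dump(c,open("w13.pkl","wb"))
im=snapshot("wrist")[:,:,::-1]
cv2.imwrite("pics/w13.png",cv2.resize(im[130:330,170:430],None,fx=3,fy=3,interpolation=cv2.INTER_CUBIC))
print(proj(c,[b2w(0,0,6),b2w(0,40,6),b2w(30,40,6),b2w(30,0,6),b2w(0,30,56)]))
E
```

```text
t 10.15 tcp bin [16.8  6.5] z 49.4 phi 14.9 rear [-21.8  -3.8] front [55.4 16.8] w 79.9 F [ 0.1 -1.4 -0.3]
[[252.61763642 228.42061921]
 [265.66399837 178.37056017]
 [305.20901083 188.74857201]
 [290.5121518  237.88214522]
 [258.8843632  210.71844535]]
```

View pics/w13.png

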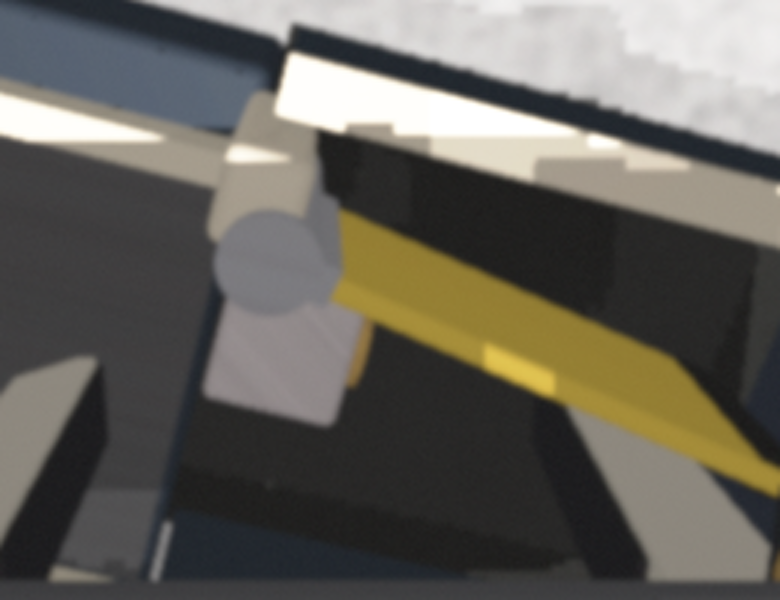

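The block stands on end on the bin floor, centre about 14 mm inside the wall. Its top is well below the flap's lower edge. I'll lift straight up to let the flap shut.

Call:
play_rows(plan="0 0 -0.02 0 0 0 0.86; 0 0 -0.06 0 0 0 0.86; 0 0 -0.1 0 0 0 0.86; 0 0 -0.14 0 0 0 0.86; 0 0 -0.18 0 0 0 0.86; 0 0 -0.2 0 0 0 0.86; -0.05 0 -0.2 0 0 0 0.86; -0.1 0 -0.2 0 0 0 0.86")

```text
clock: 11.0
tcp_pos: [498.2, 10.5, 249.5]
ee_rot: [-0.0, 1.0, -0.006, 0.001]
force: [0.5, -0.9, 0.8]
gripper_width: 80.1
```

Call:
play_rows(plan="0 0 0 0 0 0 0.86; 0 0 0 0 0 0 0.86; 0 0 0 0 0 0 0.86; 0 0 0 0 0 0 0.86; 0 0 0 0 0 0 0.86; 0 0 0 0 0 0 0.86; 0 0 0 0 0 0 0.86; 0 0 0 0 0 0 0.86")

```text
clock: 11.8
tcp_pos: [498.8, 10.2, 249.2]
ee_rot: [0.0, 1.0, -0.006, -0.0]
force: [-1.0, 0.1, 0.2]
gripper_width: 80.0
```

```bash
python3 look.py c14; python3 - <<'E'
from station import *
from h import *
import pickle
rep(); c=calibration("wrist");pickle.dump(c,open("w15.pkl","wb"))
a=snapshot("wrist")[:,:,::-1]; cv2.imwrite("pics/w15.png",cv2.resize(a[60:260,250:510],None,fx=3,fy=3,interpolation=cv2.INTER_CUBIC))
E
```

```text
t 11.80 tcp bin [-80.2 -19.3] z 249.2 phi 14.9 rear [-118.9  -29.6] front [-41.6  -9. ] w 80.0 F [-1.   0.1  0.2]
t 11.90 tcp bin [-80.3 -19.2] z 249.3 phi 14.9 rear [-118.8  -29.5] front [-41.8  -9. ] w 79.7 F [ 0.5  0.6 -0.6]
```

View pics/c14.png

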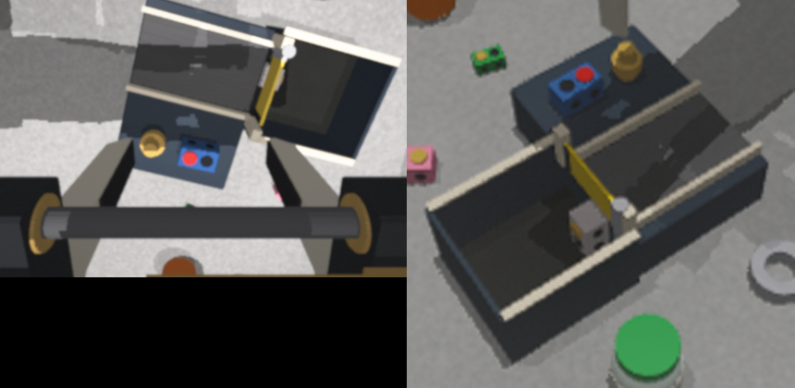

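View pics/w15.png

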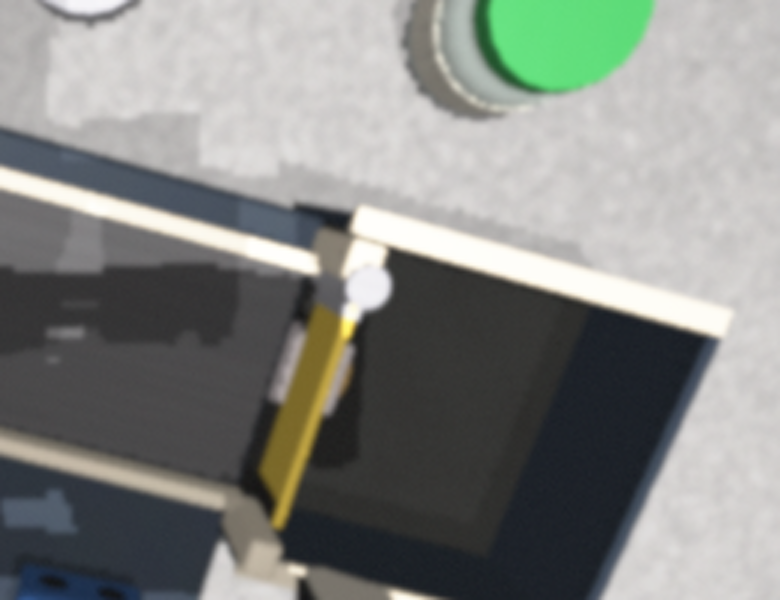

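```bash
python3 - <<'E'
from station import *
from h import *
import pickle
c=pickle.load(open("w15.pkl","rb"))
f=lambda u,v:((u+.5)/3-.5+250,(v+.5)/3-.5+60)
P=np.array([w2b(p) for p in ray(c,[f(348,322),f(280,522)],112)]);print(P,"flap angle",np.arctan2(*(P[1]-P[0])*[1,-1]))
for z in(56,80,94): print(z,[w2b(p).round(1) for p in ray(c,[f(288,362),f(342,385)],z)])
rep()
b=snapshot("scene")[:,:,::-1]; cv2.imwrite("pics/s16.png",cv2.resize(b[190:260,240:310],None,fx=8,fy=8,interpolation=cv2.INTER_CUBIC))
b=snapshot("top")[:,:,::-1]; cv2.imwrite("pics/t16.png",cv2.resize(b[130:295,215:385],None,fx=3.6,fy=3.6,interpolation=cv2.INTER_CUBIC))
cs=calibration("scene"); g=lambda p:((proj(cs,p)+.5-[240,190])*8).round().tolist()
print(g([b2w(x,y,56) for x,y in((0,15),(28,15),(28,45),(0,45))]))
E
```

```text
[[ -0.7953108   33.30161018]
 [ -0.27961496 -40.86695977]] flap angle 0.006952911873756216
56 [array([-1.4,  7.5]), array([22.6,  4.2])]
80 [array([-7.6, 10.7]), array([14.8,  7.6])]
94 [array([-11.3,  12.7]), array([10.3,  9.7])]
t 11.95 tcp bin [-80.3 -19.3] z 249.3 phi 14.9 rear [-119.   -29.6] front [-41.6  -9. ] w 80.1 F [-0.4  0.1  0.7]
[[241.0, 402.0], [160.0, 451.0], [219.0, 526.0], [300.0, 475.0]]
```

View pics/s16.png

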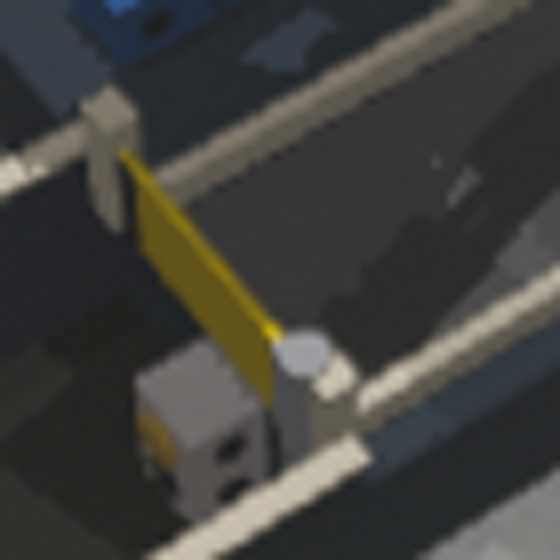

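View pics/t16.png

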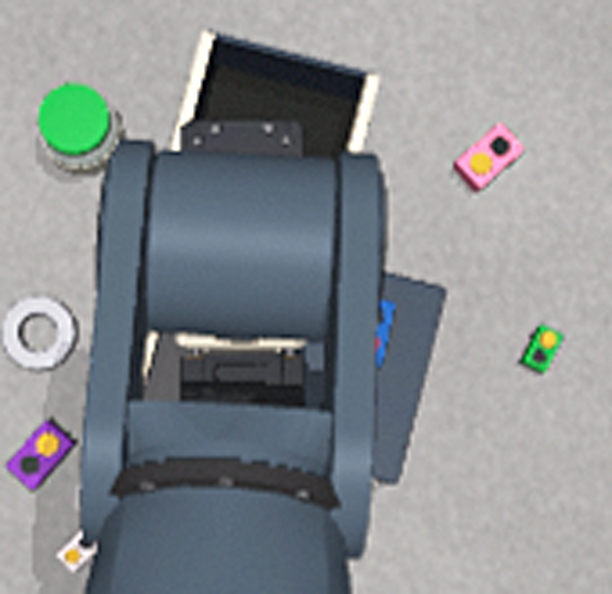

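The flap is shut (measured 0.007 rad), the block is standing in the bin, and the bystanders I can see are in place. Handing in.

```bash
python3 - <<'E'
from station import *
print(sign_off())
E
```

```text
the job is handed in; nothing more can be done
None
```

I pushed the used block through the flap and it dropped into the bin. It stands on end on the bin floor, and the flap swung shut. I handed the job in at about 12 s; no verdict was reported.

**How it went:** The front finger swung the flap in and held it while the rear finger pushed the block over the edge. Then I lifted straight up and moved the fingers clear.

**First attempt:** The open fingertips sit about 25 mm above the TCP, so the first pass swung the flap open but the rear finger passed over the block without moving it. I lifted, let the flap shut, re-measured and repeated it lower. That pass may already have counted as step 1.

**Last checks:**
- **Block:** its top is about 56 mm above the table, which puts the centre near 31 mm. It stands just inside the deck-side wall, roughly x -1 to 23 mm and y around 5 mm.
- **Flap:** it measured 0.007 rad, so it is shut. The leaf looked clear of the block in every picture, but I had no direct force reading between them.
- **Force:** wrist force stayed around 7 N or less in the readings at the end of each move.
- **Bystanders:** the new block, fitting, jar and collar looked unmoved. I didn't measure any bystander; the cup was only partly in view, and the wrench and oiler were outside my last pictures.

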